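# Fish the shutter padlock out of the gap on the shop counter

## Robot

A 6-joint arm with a two-finger parallel gripper is mounted at the origin on the work surface. World frame = base frame: x ahead of the robot, y to its left, z up, the work surface at z = 0. Lengths are in mm, angles in degrees, forces in N, time in s.
With the tool pointing down it reaches from about 350 to 850 mm from the base axis. Payload 8.1 kg.
Tool frame: the origin (TCP) lies at the very end of the fingers, on their centre line; the grasp point (between the pads) lies 19 mm behind it; z points along the fingers, y is the direction in which the jaws open and shut (so a half turn about z gives the same grasp; the last joint's range is limited). The gripper opens to 85 mm and grips with 20 to 120 N. Pads are 22 mm wide; open, the fingers measure 114 mm over their backs; the gripper's body (76 mm by 85 mm) begins 54 mm behind the grasp point. The pads swing forward as they close: fully open they stand 13 mm farther back than shut.
Start: joints at [-4.893, 7.471, 85.268, -0, 87.261, -4.893], TCP at [600.004, 0.022, 200.292] pointing down, gripper open.
Joint ranges: [-169.43, 169.43], [-51.17, 129.36], [1.28, 143.12], [-76.62, 256.62], [0, 156.53], [-152.29, 152.29]. Speed limits (degrees/s): [136.94, 136.94, 159.86, 180, 180, 180].

## Interface

Orientations are given as [roll, pitch, yaw] about the fixed x, y, z axes, in that order (R = Rz(yaw) Ry(pitch) Rx(roll)).
In Python, from bench import r, eyes gives the robot as it stands. The module is installed in compiled form; this text tells all that it offers.
- The arm moves only by the tool play_rows, never from a script. Its argument "deltas" is a list of rows, each a list of 3 entries, a list of its own where there are three numbers: the shift along the tool's x, y, z in m, then the turn, a rotation vector about the tool's x, y, z in rad, then the closure, from 0 (fully open) to 1 (shut). A call has 1 to 8 rows; each row shifts and turns the pose as measured when the row begins, along the tool's axes as they then stand; what a row does not reach is not made up. A row lasts 1/8 s, in which the tool goes at most 62.5 mm and 10.7 degrees, less where a joint would pass 70% of its speed; a pose out of reach is approached as far as the arm can. A call with a gripper value outside its range is refused whole. The fingers move at their own pace and stop on an object; "force" is the grip in N (left out, the last holds). Time passes only in rows, so rows that do not move let the fingers close. It gives the time, the measured TCP pose, the force and the opening at its end, in the units of the state.
- r.sense(): the state, without advancing time (a new reading comes with each control period).
- eyes.snapshot(name): name is "scene" or "side" or "wrist"; returns the picture (420x560x3 uint8, red, green, blue); there is no depth.
- eyes.get_calibration(name): a dict with "mtx" (3x3 intrinsics, pixels), "R" (3x3) and "t" (3): a world point X has camera coordinates R X + t; the wrist camera has in their place "T_tool_cam" (4x4, takes a point from camera to tool coordinates, whose origin is the TCP and whose axes are the flange's). Camera axes: x right, y down, z forward; pixel columns grow to the right and rows downward; lengths in mm; the calibration is good to about 2 mm. A picture is of the moment at which its call begins: read the wrist's pose just before it. get_calibration takes no time and is no camera call.
- r.hand_in(): hands the job in, once; it reports no verdict.
The state is a dict: "time": time; "joint_pos": joint angles; "qd": joint speeds; "joint_efforts": joint torques, N m; "tool_pos": TCP position; "tcp_rot": TCP orientation; "ft_force": force on the tool from outside, world axes, zero at the start; "wrist_torque": the same for the moment, N m; "finger_gap": finger opening in mm.
Only numpy, scipy, OpenCV 4.12 (cv2) and the standard library are available. Lean on these libraries where they do the work, as an engineer would, in place of code of your own. Each camera call takes 0.05 s, during which the arm holds its last target. There are 200 camera calls.

## Task

It is closing time and the shutter padlock has slid into the narrow gap between the glass case and the stacked sweet tubs. Pick up the steel shutter hook, drop its bent-down end into the padlock's shackle and draw the padlock with the hook until its whole body is out of the gap (no fingers on it before that). Then lay the hook down on the open counter, in front of the gap's mouth and touching nothing else, and set the padlock down flat inside the steel tray, without dropping either of them or disturbing the jar, the mug and the tub on top of the stack.

Things in the scene. Friction and masses are not known exactly. Their poses are not given: they have to be found in the camera images.
- mouth (a point): middle of the mouth (open end) of the gap, at counter level; z up. The gap runs straight from here along +y of this frame for 302 mm, 74 mm wide (x from -37 to +37 mm), open at both ends; -y points out of the gap over the open counter. On its +x side stands the case, on its -x side the stacked tubs.
- lock_center (a point): centre of the body of the brass padlock, lying flat on the counter in the gap. Body 58 mm (x) by 52 mm (y) by 30 mm thick (z): underside 15 mm below this point; about 0.45 kg. Its steel shackle sticks out of the body's -y side, which looks towards the mouth of the gap (within about 6 degrees); overall 104 mm long (y from +26 to -78 mm).
- shackle (a point): middle of the opening of the padlock's shackle, 47 mm in -y from lock_center, same height and axes. The shackle is a 9 mm round bar lying flat, its axis 15 mm above the counter (top at 20 mm); the opening is 33 mm wide (x) and about 42 mm long: 21 mm to the body (+y) and 21 mm to the rounded end (-y).
- hook_mid (a point): place to grip the shutter hook: on its shank at its centre of mass, 38 mm above the counter. Dark steel, 10 mm square bar, 377 mm overall, 0.36 kg; +x points along it to the bent end, z up. It stands on the wooden cross-bar (78 mm along y, 24 mm thick) of its D handle, 160 mm behind (-x), and on the tip of its bent-down end; the shank rises by 9 degrees to 70 mm above the counter at the bend.
- hook_foot (a point): lowest point of the hook's bent-down end, a 10 mm round bar which goes straight down 70 mm from the shank, 200 mm in +x from hook_mid; same axes as hook_mid. Counter level (0 mm) while the hook stands on the counter.
- hook: the whole shutter hook (see hook_mid); origin on the counter straight below hook_mid
- lock: the whole padlock (see lock_center); origin 15 mm below lock_center
- tray: shallow open steel tray with a flat floor, 150 mm (x) by 190 mm (y) outside, rim 22 mm high, walls and floor 3 mm thick; origin at the centre of its underside on the counter; fixed
- case: closed glass counter case with brass edges, fixed; origin and axes are those of mouth; in that frame it fills x from 37 to 277 mm, y from 0 to 302 mm, 168 mm high
- tubs: two stacks of clear sweet tubs with white lids, fixed, together 105 mm deep (x), 302 mm long (y), 168 mm high; origin at counter level in the middle of their depth, at their end by the gap's mouth; axes as mouth, y runs along the stacks
- top_tub_center (a point): centre of a loose sweet tub (105 x 150 x 56 mm) that lies on top of the stack farther from the gap's mouth; to be left alone
- jar: loose amber honey jar, 72 mm across, 120 mm high, to be left alone; origin at the centre of its underside
- cup: loose copper mug, 76 mm across, 85 mm high, handle at its +y side, to be left alone; origin at the centre of its underside
Things that resemble listed ones, but are neither listed nor needed, are in the scene too. Leave any red look-alike of the lock alone.

How it is judged (in metres and radians):
On the way, in this order (a step that is already met when the one before it is completed fails the run):
1. the bent end of the hook is down inside the padlock's shackle while the padlock is still in the gap (horizontal distance between hook_foot and shackle below 0.026 m and height (world z) of hook_foot below 0.018 m and y of lock_center in the frame of mouth above 0.03 m), for 0.1 s.
2. the hook, still in the shackle, has drawn the padlock's whole body out of the gap (horizontal distance between hook_foot and shackle below 0.03 m and height (world z) of hook_foot below 0.02 m and y of lock_center in the frame of mouth below -0.026 m), for 0.05 s.
At the end, for the whole second after the job is handed in: the padlock lies flat (within 0.1 rad) and at rest on the floor of the tray, body and shackle inside its walls; the hook lies at rest on the counter, wholly on the open side of the gap's mouth (foot and grip place beyond the mouth line), touching neither case, tubs, tray, padlock, jar nor mug (x of lock_center in the frame of tray between -0.072 and 0.072 m and y of lock_center in the frame of tray between -0.092 and 0.092 m and x of shackle in the frame of tray between -0.072 and 0.072 m and y of shackle in the frame of tray between -0.092 and 0.092 m and height (world z) of lock_center below 0.023 m and angle between the z axis of lock_center and the z axis of tray, either way round below 0.1 rad and linear speed of each of lock, hook below 0.02 m/s and height (world z) of each of hook_mid, hook_foot below 0.05 m and y of each of hook_foot, hook_mid in the frame of mouth below 0 m and contact force between hook and tray below 0.05 N and contact force between hook and lock below 0.05 N and contact force between hook and case below 0.05 N and contact force between hook and tubs below 0.05 N and contact force between hook and jar below 0.05 N and contact force between hook and cup below 0.05 N).
It fails at once if the fingers touch the padlock while its body is not yet out of the gap (contact force between the fingers and lock above 0.5 N and y of lock_center in the frame of mouth above -0.02 m and x of lock_center in the frame of mouth below 0.05 m and height (world z) of lock_center below 0.05 m).
It fails at once if the padlock is dropped (falls freely more than about 25 mm) (linear speed of lock above 0.7 m/s and contact force between the fingers and lock below 0.1 N).
It fails at once if the hook is dropped (falls freely more than about 30 mm) (linear speed of hook above 0.8 m/s and contact force between the fingers and hook below 0.1 N).
It fails at once if the jar or the mug is moved by more than 20 mm or tipped (distance of any of jar, cup from where it was at the start of the episode above 0.02 m or angle between any of jar, cup's own z axis and vertical above 0.3 rad).
It fails at once if the tub on top of the stack is moved by more than 20 mm (distance of top_tub_center from where it was at the start of the episode above 0.02 m).
It also fails if it takes over 72 s, if anything falls off the work surface, if the arm or the gripper's body presses on something with over 40 N, if the wrist force passes 120 N, or if a joint passes its speed limit or range.

## Working session

There is one attempt and no reset: what is moved stays moved. The work goes in short steps, Python scripts to look and compute and a tool call to move; the robot and the scene stay as the last step left them, time stands still between calls to the robot, and variables do not carry over. Pictures are saved under pics/ and viewed, about 8 in all and at most 12, crops included, and the job is handed in when it is done.

Besides the shell and the picture viewer there is one more tool, called after "Emit:" as name([rows], argument=value, ...), one row to a line, values as JSON. play_rows: Moves the arm, as the interface text tells. Its arguments: {"type":"object","properties":{"deltas":{"type":"array"},"force":{"type":"number"}},"required":["deltas"]}

```bash
mkdir -p pics; python3 - <<'E'
from bench import r, eyes
import cv2,numpy as np
s=r.sense();print(s)
for n in("scene","side","wrist"):
    im=eyes.snapshot(n);cv2.imwrite(f"pics/{n}0.png",im[:,:,::-1]);c=eyes.get_calibration(n);print(n,{k:np.round(v,3).tolist() for k,v in c.items()})
    if n!="wrist":print(-np.array(c["R"]).T@np.array(c["t"]))
E
```

```text
{'time': 0.0, 'joint_pos': array([-4.89135993e+00,  7.51587291e+00,  8.53327239e+01, -1.75878110e-03,
        8.72614951e+01, -4.89583500e+00]), 'qd': array([ 0.02477014, -0.04028382, -0.03242682,  0.05516773, -0.0095373 ,
       -0.01095258]), 'joint_efforts': array([-1.90700346e-03, -5.69404185e+01, -5.00557995e+01, -2.19391650e-04,
        1.44415747e-02,  7.24149572e-05]), 'tool_pos': array([5.99362751e+02, 8.24954215e-02, 1.99203513e+02]), 'tcp_rot': array([-1.79890160e+02, -7.64553694e-03,  9.00045535e+01]), 'ft_force': array([ 0.13957671, -0.06973088,  0.41905977]), 'wrist_torque': array([ 0.02874875, -0.05554114, -0.00547846]), 'finger_gap': 85.43820348485163}
scene {'mtx': [[385.997, 0.0, 280.586], [0.0, 385.997, 211.182], [0.0, 0.0, 1.0]], 'R': [[0.403, 0.915, -0.018], [0.679, -0.312, -0.665], [-0.614, 0.255, -0.747]], 't': [-179.331, -261.93, 1421.966]}
[1122.87778289 -280.82130529  884.89508918]
side {'mtx': [[393.262, 0.0, 268.363], [0.0, 393.262, 208.047], [0.0, 0.0, 1.0]], 'R': [[-0.987, -0.157, 0.016], [-0.12, 0.684, -0.719], [0.102, -0.712, -0.694]], 't': [499.292, 172.888, 1008.91]}
[410.85498417 678.85704496 816.96576014]
wrist {'mtx': [[320.029, 0.0, 280.463], [0.0, 320.029, 217.882], [0.0, 0.0, 1.0]], 'T_tool_cam': [[-0.001, -0.947, -0.323, 81.994], [1.0, -0.001, -0.0, -0.963], [0.0, -0.323, 0.947, -173.26], [0.0, 0.0, 0.0, 1.0]]}
```

View pics/scene0.png

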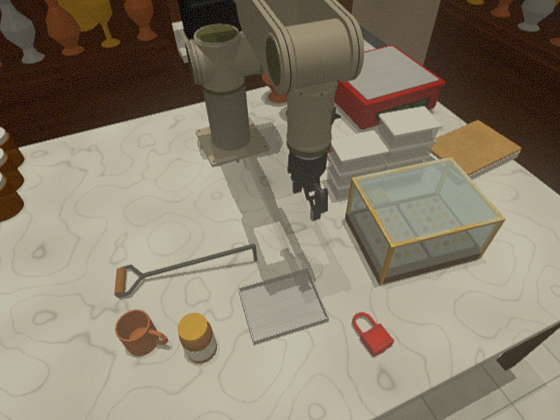

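View pics/side0.png

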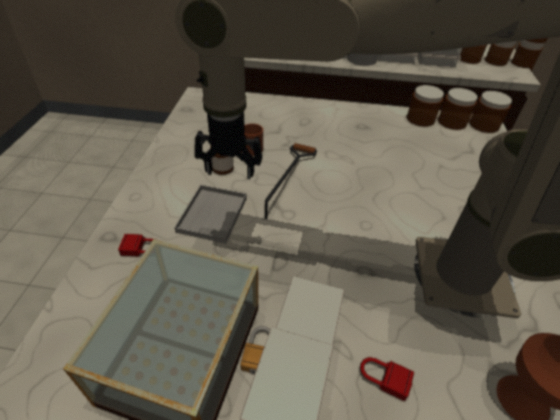

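Scene view: the hook runs from its handle at (122,282) to the bend at (254,250), with its tip at about (256,261). The tray is centred near (283,306), the mug is at (137,330), the jar at (197,335), and there is a red decoy lock at (372,333). Side view: the brass lock's body is at (255,357) with its shackle at (262,333), between the case and the tubs.

```bash
cat > h.py <<'E'
from bench import r, eyes
import cv2,numpy as np
from scipy.spatial.transform import Rotation as Ro
def cam(n,s=None):
    c=eyes.get_calibration(n);K=np.array(c["mtx"])
    if n!="wrist":return K,np.array(c["R"]),np.array(c["t"])
    T=np.eye(4);T[:3,:3]=Ro.from_euler('xyz',s["tcp_rot"],degrees=True).as_matrix();T[:3,3]=s["tool_pos"]
    M=np.linalg.inv(T@np.array(c["T_tool_cam"]));return K,M[:3,:3],M[:3,3]
def bp(C,uv,z):
    K,R,t=C;d=R.T@np.linalg.solve(K,[uv[0],uv[1],1]);o=-R.T@t
    return o+d*(z-o[2])/d[2]
def pj(C,X):
    K,R,t=C;p=K@(R@np.array(X,float)+t);return p[:2]/p[2]
def tri(Cs,uvs):
    A=[];b=[]
    for C,uv in zip(Cs,uvs):
        K,R,t=C;d=R.T@np.linalg.solve(K,[*uv,1]);d/=np.linalg.norm(d);P=np.eye(3)-np.outer(d,d);A.append(P);b.append(P@(-R.T@t))
    return np.linalg.solve(sum(A),sum(b))
E
python3 - <<'E'
from h import *
S,D=cam("scene"),cam("side")
a=cv2.imread("pics/side0.png");b=cv2.imread("pics/scene0.png")
f=lambda im,x,y,w,h:cv2.resize(im[y:y+h,x:x+w],(400,300),interpolation=cv2.INTER_CUBIC)
m=np.vstack([np.hstack([f(a,220,300,80,60),f(a,170,130,160,120)]),np.hstack([f(b,320,100,200,150) ,f(b,110,220,160,120)])])
cv2.imwrite("pics/m1.png",m)
for n,u,v in [("bend",(254,247),(267,202)),("tip",(256,261),(266,216)),("handle",(121,283),(304,149))]: print(n,tri([S,D],[u,v]).round(),bp(S,u,0).round(),bp(D,v,0).round())
for n,u,z in [("case",(385,277),0),("casetop",(389,240),168),("casetop2",(348,190),168),("ct3",(500,217),168),("ct4",(452,160),168)]: print(n,bp(S,u,z).round())
for n,u,z in [("sct",(152,246),168),("sct2",(258,268),168),("sct3",(190,413),168),("tub",(292,279),168),("tub",(343,290),168),("tub",(245,413),168),("lockbodyfront",(262,345),30),("shackle",(262,330),15),("tray",(200,187),22),("tray",(247,192),22),("tray",(224,240),22),("tray",(177,231),22)]: print(n,bp(D,u,z).round())
for u in [(240,287),(304,270),(327,320),(255,341)]: print("tray",bp(S,u,22).round())
E
```

```text
bend [ 531. -116.   63.] [ 489. -102.    0.] [ 539. -185.    0.]
tip [ 535. -117.    5.] [ 536. -114.    0.] [ 533. -125.    0.]
handle [ 455. -466.    7.] [ 452. -466.    0.] [ 454. -480.    0.]
case [725. 179.   0.]
casetop [720. 157. 168.]
casetop2 [540. 154. 168.]
ct3 [773. 439. 168.]
ct4 [559. 475. 168.]
sct [734. 172. 168.]
sct2 [499. 192. 168.]
sct3 [554. 482. 168.]
tub [427. 207. 168.]
tub [326. 216. 168.]
tub [470. 469. 168.]
lockbodyfront [474. 286.  30.]
shackle [481. 244.  15.]
tray [ 749. -192.   22.]
tray [ 603. -195.   22.]
tray [625.   6.  22.]
tray [759.  -4.  22.]
tray [ 608. -184.   22.]
tray [629. -13.  22.]
tray [778. -25.  22.]
tray [ 756. -201.   22.]
```

View pics/m1.png

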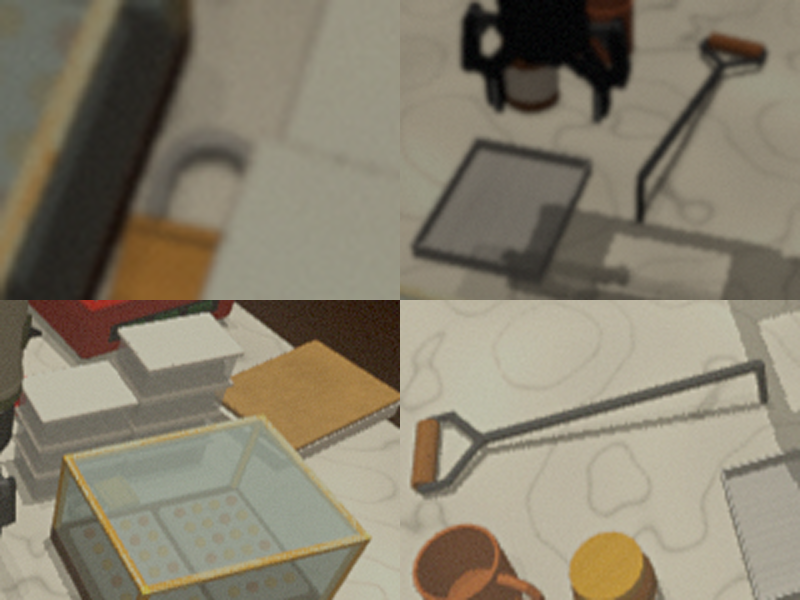

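Emit:
play_rows([
  [[0.033, -0.035, -0.02], [0, 0, 0], 0],
  [[0.033, -0.035, -0.02], [0, 0, 0], 0],
  [[0.033, -0.035, -0.02], [0, 0, 0], 0],
  [[0.033, -0.035, -0.02], [0, 0, 0], 0],
  [[0, 0, 0], [0, 0, 0], 0],
])

```text
time: 0.78
tool_pos: [454.6, 135.3, 279.1]
tcp_rot: [-179.6, -0.1, 89.9]
ft_force: [-0.0, -0.3, -0.2]
finger_gap: 85.0
```

```bash
python3 - <<'E'
from h import *
s=r.sense();im=eyes.snapshot("wrist")[:,:,::-1];cv2.imwrite("pics/w1.png",im)
np.save("w1.npy",np.r_[s["tool_pos"],s["tcp_rot"]]);print(s["time"],s["tool_pos"],s["tcp_rot"])
S,D=cam("scene"),cam("side")
for u in [(354,179),(392.5,245),(502.5,219),(452.5,159)]:print(bp(S,u,168).round())
print(bp(D,(261,337),15),bp(D,(246,343),30),bp(D,(261,327),15))
E
```

```text
0.775 [454.57633852 135.25822063 279.09464502] [-1.79591753e+02 -7.27003454e-02  8.99028189e+01]
[510. 189. 168.]
[736. 156. 168.]
[780. 440. 168.]
[556. 479. 168.]
[480.76225683 260.72605879  15.        ] [508.54001728 287.3095722   30.        ] [484.85344195 237.04983816  15.        ]
```

View pics/w1.png

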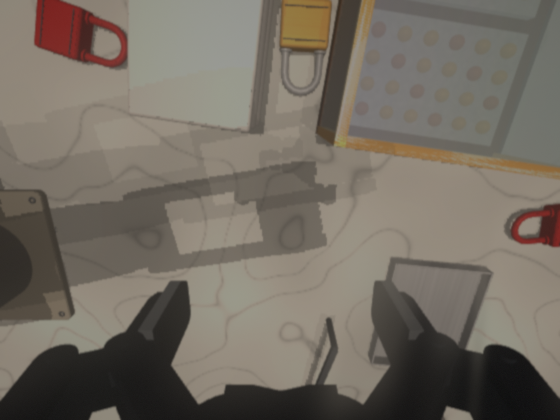

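The wrist view shows the lock's shackle opening at about (301,71), its loop end at (301,96) and its body front corners at (281,49) and (330,52). The case's top corner is at (340,143), the tub's corner at (262,132), and the hook tip at about (333,350).

```bash
python3 - <<'E'
from h import *
p=np.load("w1.npy");s=dict(tool_pos=p[:3],tcp_rot=p[3:]);W=cam("wrist",s)
for n,u,z in [("open",(301,71),15),("loopend",(301,96),15),("inner end",(301,87),15),("bl",(281,49),30),("br",(330,52),30),("casetop",(340,143),168),("case top r",(558,173),168),("case bot",(321,139),0),("casebotback",(353,0),0),("tub",(262,132),168),("tub2",(130,114),168),("tubback",(268,0),168),("hooktip",(336,352),0),("hookbend",(329,320),70),
("tray",(392,259),22),("tray",(490,269),22),("tray",(371,362),22)]:print(n,bp(W,u,z).round(1))
E
```

```text
open [477.6 262.2  15. ]
loopend [478.1 233.   15. ]
inner end [477.9 243.7  15. ]
bl [452.7 284.5  30. ]
br [510.8 281.1  30. ]
casetop [504.6 189.1 168. ]
case top r [699.9 162.6 168. ]
case bot [507.4 178.1   0. ]
casebotback [539.9 342.1   0. ]
tub [437.  198.5 168. ]
tub2 [325.3 213.6 168. ]
tubback [443.6 296.  168. ]
hooktip [ 547.1 -182.7    0. ]
hookbend [520.  -65.2  70. ]
tray [616.5   6.6  22. ]
tray [764.3  -9.8  22. ]
tray [ 602.2 -183.7   22. ]
```

Emit:
play_rows([
  [[-0.056, 0.005, 0.012], [0, 0, 0], 0],
  [[-0.056, 0.005, 0.012], [0, 0, 0], 0],
  [[-0.056, 0.005, 0.012], [0, 0, 0], 0],
  [[-0.056, 0.005, 0.012], [0, 0, 0], 0],
  [[-0.056, 0.005, 0.012], [0, 0, 0], 0],
  [[-0.056, 0.005, 0.012], [0, 0, 0], 0],
  [[-0.056, 0.005, 0.012], [0, 0, 0.11], 0],
  [[-0.053, 0.002, 0.012], [0, 0, 0.108], 0],
])

```text
time: 1.82
tool_pos: [483.4, -328.1, 169.5]
tcp_rot: [-179.1, 0.0, 77.1]
ft_force: [0.2, 0.1, 0.5]
finger_gap: 85.5
```

Emit:
play_rows([
  [[0, 0, 0], [0, 0, 0], 0],
  [[0, 0, 0], [0, 0, 0], 0],
])

```text
time: 2.08
tool_pos: [479.7, -332.6, 164.5]
tcp_rot: [-178.7, -0.1, 76.7]
ft_force: [-0.1, -0.1, 1.1]
finger_gap: 85.3
```

```bash
python3 - <<'E'
from h import *
s=r.sense();im=eyes.snapshot("wrist")[:,:,::-1];cv2.imwrite("pics/w2.png",im)
np.save("w2.npy",np.r_[s["tool_pos"],s["tcp_rot"]]);print(s["time"],s["tool_pos"],s["tcp_rot"])
p=np.load("w1.npy");W=cam("wrist",dict(tool_pos=p[:3],tcp_rot=p[3:]))
print(bp(W,(329,320),0),bp(W,(336,352),70))
E
```

```text
2.075 [ 479.73543088 -332.59267946  164.48808331] [-1.78703245e+02 -7.53334110e-02  7.66561199e+01]
[ 532.26513203 -117.09641628    0.        ] [ 533.18066462 -121.07431104   70.        ]
```

View pics/w2.png

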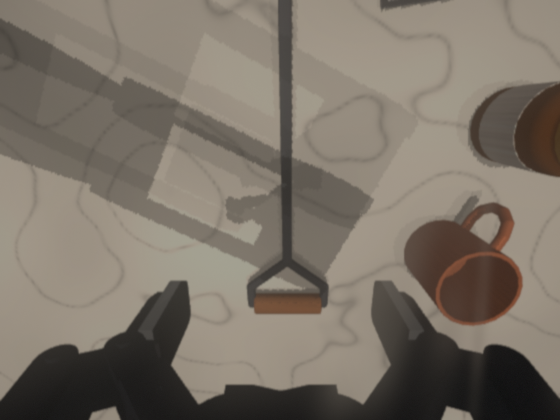

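The wrist view shows the hook aligned with the tool: its shank is near column 286, with the crossbar at (287,303). The mug and jar are on the right.

```bash
python3 - <<'E'
from h import *
p=np.load("w2.npy");W=cam("wrist",dict(tool_pos=p[:3],tcp_rot=p[3:]))
h=bp(W,(287,303),14);a=bp(W,(285,0),50);b=bp(W,(287,255),20);tip=np.array([533,-118,0.])
print(h,a,b);d=tip-h;d[2]=0;print(np.linalg.norm(d),np.degrees(np.arctan2(d[1],d[0])))
u=d/np.linalg.norm(d);m=tip-200*u;print("mid",m,h+160*u,"perp of a,b",np.cross(u,a-tip)[2],np.cross(u,b-tip)[2])
R=Ro.from_euler('xyz',p[3:],degrees=True).as_matrix()
print(R.T@(np.r_[m[:2],19]-p[:3]), pj(W,[*p[:2],0]))
print("mug",bp(W,(480,285),85),"jar",bp(W,(560,130),120))
E
```

```text
[ 452.09337319 -463.60126588   14.        ] [ 517.25325589 -175.62291275   50.        ] [ 466.71782553 -400.47276162   20.        ]
354.94523132877214 76.82411068717775
mid [ 487.41176854 -312.73498184    0.        ] [ 488.56395836 -307.81328041   14.        ] perp of a,b 2.1975762254419795 0.15012201943949322
[ 20.90193947   6.17842276 145.41311054] [284.64215754 188.91829619]
mug [ 633.68401676 -436.67329811   85.        ] jar [ 669.46852204 -306.96747754  120.        ]
```

Emit:
play_rows([
  [[0.011, 0.003, 0.035], [-0.011, 0, 0], 0],
  [[0.011, 0.003, 0.035], [-0.011, 0, 0], 0],
  [[0, 0, 0.035], [0, 0, 0], 0],
  [[0, 0, 0.035], [0, 0, 0], 0],
  [[0, 0, 0], [0, 0, 0], 0],
  [[0, 0, 0], [0, 0, 0], 0],
], force=70)

```text
time: 2.88
tool_pos: [494.0, -307.1, 25.5]
tcp_rot: [179.6, 0.1, 77.4]
ft_force: [-0.4, -0.3, 1.4]
finger_gap: 85.4
```

Emit:
play_rows([
  [[-0.004, -0.005, 0.006], [0, 0, 0], 0],
  [[0, 0, 0], [0, 0, 0], 0],
  [[0, 0, 0], [0, 0, 0], 1],
  [[0, 0, 0], [0, 0, 0], 1],
  [[0, 0, 0], [0, 0, 0], 1],
  [[0, 0, 0], [0, 0, 0], 1],
  [[0, 0, 0], [0, 0, 0], 1],
  [[0, 0, 0], [0, 0, 0], 1],
], force=70)

```text
time: 3.88
tool_pos: [490.6, -312.2, 24.1]
tcp_rot: [179.3, 0.3, 77.4]
ft_force: [-0.1, 0.5, 0.2]
finger_gap: -0.2
```

Emit:
play_rows([
  [[0, 0, 0], [0, 0, 0], 1],
  [[0, 0, -0.03], [0, 0, 0], 1],
  [[0, 0, -0.02], [0, 0, 0], 1],
  [[0, 0, 0], [0, 0, 0], 1],
  [[0, 0, 0], [0, 0, 0], 1],
])

```text
time: 4.5
tool_pos: [489.4, -311.3, 74.1]
tcp_rot: [179.3, 0.2, 77.4]
ft_force: [0.5, 0.1, 0.1]
finger_gap: -0.2
```

```bash
python3 - <<'E'
from h import *
print(r.sense())
a=eyes.snapshot("scene")[:,:,::-1];b=eyes.snapshot("side")[:,:,::-1]
f=lambda im,x,y,w,h:cv2.resize(im[y:y+h,x:x+w],(400,300),interpolation=cv2.INTER_CUBIC)
cv2.imwrite("pics/m2.png",np.hstack([f(a,100,180,200,150),f(b,220,80,160,120)]))
S=cam("scene")
E
```

```text
{'time': 4.5, 'joint_pos': array([-3.75802640e+01,  9.09529016e+00,  9.70044953e+01,  8.42053988e-02,
        7.32149376e+01, -2.49718366e+01]), 'qd': array([-0.05876688, -0.30672024, -0.25633517,  0.04692456,  0.032964  ,
        0.04869802]), 'joint_efforts': array([-1.94066139e-03, -5.62894893e+01, -4.79041100e+01,  9.51981201e-03,
       -9.61116236e-02,  7.33073148e-05]), 'tool_pos': array([ 489.38705183, -311.30186789,   74.1399381 ]), 'tcp_rot': array([179.34464228,   0.21595194,  77.36650261]), 'ft_force': array([0.46944635, 0.09737585, 0.07163224]), 'wrist_torque': array([ 0.06429865,  0.00556193, -0.02106052]), 'finger_gap': -0.15164851088201753}
```

View pics/m2.png

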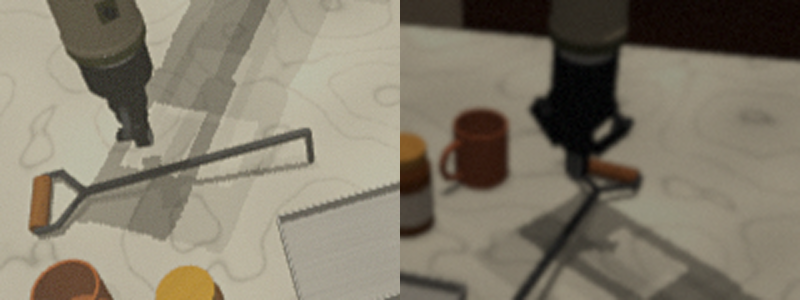

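The scene crop shows the closed fingertips at about (168,252) in full-picture pixels. The hook is still standing on the counter, and the fingers are empty.

```bash
python3 - <<'E'
from h import *
S,D=cam("scene"),cam("side")
for X in [(489,-311,74),(490,-312,24),(488,-310,38),(533,-118,0),(533,-118,70),(452,-464,12)]: print(X,pj(S,X),pj(D,X))
E
```

```text
(489, -311, 74) [175.66845631 257.29817718] [289.61243614 159.44003256]
(490, -312, 24) [179.55482079 268.55911631] [288.51014655 171.74360128]
(488, -310, 38) [178.98040071 264.75951214] [289.28362746 168.75861748]
(533, -118, 0) [254.25475914 260.77074897] [265.44587664 217.66388867]
(533, -118, 70) [252.41307504 245.59474738] [265.71472013 200.06329195]
(452, -464, 12) [120.38710243 280.15891153] [304.33370756 148.79896828]
```

```bash
python3 - <<'E'
from h import *
a=eyes.snapshot("scene")[:,:,::-1];b=eyes.snapshot("side")[:,:,::-1]
S,D=cam("scene"),cam("side");s=r.sense()
def f(im,C,x,y,w,h):
    k=400/w;o=cv2.resize(im[y:y+h,x:x+w],(400,400),interpolation=cv2.INTER_CUBIC)
    q=(pj(C,s["tool_pos"])-[x,y])*k;cv2.circle(o,tuple(int(v) for v in q),4,(255,0,255),1);return o
cv2.imwrite("pics/m3.png",np.hstack([f(a,S,140,210,70,70),f(b,D,255,115,70,70)]))
E
```

```text
(no output)
```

View pics/m3.png

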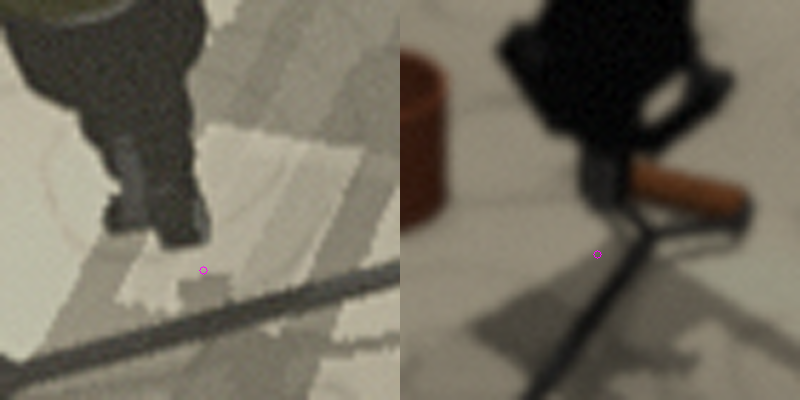

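```bash
python3 - <<'E'
from h import *
S,D=cam("scene"),cam("side")
for u,v in [((172.4,252.9),(290.9,151.4)),((170,251),(290.9,151.4)),((175,252.5),(290,150))]:
    X=tri([S,D],[u,v]);print(X,pj(S,X),pj(D,X))
for u,v in [((254,247),(267,202)),((256,261),(266,216)),((121,283),(304,149))]:
    X=tri([S,D],[u,v]);print(X,pj(S,X),pj(D,X))
print(tri([S,D],[(327,209),(327,209)]))
E
```

```text
[ 488.98505964 -315.70231526   99.14592116] [171.60039873 252.16226357] [290.23221507 151.97835624]
[ 486.44910308 -317.94446342  100.9395079 ] [170.32029266 251.29322717] [291.164226   151.16729723]
[ 493.27016399 -310.29378713  105.85681786] [173.52315972 251.12867514] [288.75773873 151.06729489]
[ 531.12888873 -115.5936622    62.99523455] [253.20274025 246.35601653] [266.20682626 202.55157066]
[ 534.65590192 -116.61348238    4.73201391] [254.82406938 260.07413811] [264.8239297  216.78498268]
[ 454.92016515 -466.30466015    7.05146171] [120.27431971 282.34040164] [303.45421656 149.49373219]
[451.76059343  63.12586773 156.53352808]
```

```bash
python3 - <<'E'
from h import *
S,D=cam("scene"),cam("side")
for z in (200,213,225):print(z,pj(S,(600,0,z)),pj(D,(600,0,z)),pj(S,(643,0,z)),pj(S,(557,0,z)))
for u,v in [((318,217),(251,175)),((303,198),(251,175))]: print(tri([S,D],[u,v]))
a=cv2.imread("pics/side0.png");b=cv2.imread("pics/scene0.png")
g=lambda im,x,y:cv2.resize(im[y:y+70,x:x+70],(400,400),interpolation=cv2.INTER_CUBIC)
cv2.imwrite("pics/m4.png",np.hstack([g(b,275,160),g(a,190,120)]))
E
```

```text
200 [305.65646906 216.53517289] [230.35067756 189.80945452] [314.02555598 229.533192  ] [297.76206253 204.27437934]
213 [305.82738677 212.86543193] [230.06668766 185.6425744 ] [314.29528123 225.89727655] [297.84484115 200.58052513]
225 [305.98848386 209.40654738] [229.79956434 181.72317146] [314.54966984 222.46809999] [297.92281684 197.10099363]
[585.73751908   2.73703859 222.64466739]
[561.64895499  -1.27694463 239.67069174]
```

View pics/m4.png

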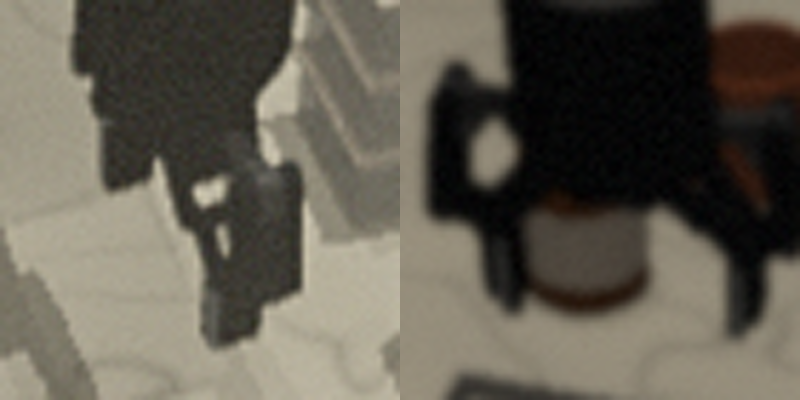

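Both cameras agree that the real fingertips are about 26 mm higher than tool_pos z. That explains the miss, since the fingers closed above the shank. I'll open, then go lower while watching the contact force.

Emit:
play_rows([
  [[0, 0, 0], [0, 0, 0], 0],
  [[0, 0, 0], [0, 0, 0], 0],
  [[0, 0, 0], [0, 0, 0], 0],
  [[0, 0, 0], [0, 0, 0], 0],
  [[0, 0, 0.025], [0, 0, 0], 0],
  [[0, 0, 0.025], [0, 0, 0], 0],
  [[0, 0, 0.015], [0, 0, 0], 0],
  [[0, 0, 0], [0, 0, 0], 0],
])

```text
time: 5.7
tool_pos: [490.0, -311.6, 7.0]
tcp_rot: [179.4, 0.2, 77.4]
ft_force: [0.9, 0.5, 0.1]
finger_gap: 85.6
```

Emit:
play_rows([
  [[0, 0, 0.005], [0, 0, 0], 0],
  [[0, 0, 0.005], [0, 0, 0], 0],
  [[0, 0, 0], [0, 0, 0], 0],
])

```text
time: 6.08
tool_pos: [491.5, -312.8, -1.4]
tcp_rot: [179.2, 0.3, 77.4]
ft_force: [-0.1, -0.1, -0.2]
finger_gap: 85.3
```

Emit:
play_rows([
  [[0, -0.002, 0.005], [0, 0, 0], 0],
  [[0, 0, 0], [0, 0, 0], 0],
  [[0, 0, 0], [0, 0, 0], 1],
  [[0, 0, 0], [0, 0, 0], 1],
  [[0, 0, 0], [0, 0, 0], 1],
  [[0, 0, 0], [0, 0, 0], 1],
  [[0, 0, 0], [0, 0, 0], 1],
  [[0, 0, 0], [0, 0, 0], 1],
], force=70)

```text
time: 7.08
tool_pos: [490.1, -312.9, -5.6]
tcp_rot: [179.1, 0.3, 77.4]
ft_force: [0.3, -0.1, -0.2]
finger_gap: 8.3
```

Emit:
play_rows([
  [[0, 0, -0.02], [0, 0, 0], 1],
  [[0, 0, -0.03], [0, 0, 0], 1],
  [[0, 0, -0.015], [0, 0, 0], 1],
  [[0, 0, 0], [0, 0, 0], 1],
  [[0, 0, 0], [0, 0, 0], 1],
])

```text
time: 7.7
tool_pos: [487.8, -311.2, 61.6]
tcp_rot: [179.3, 0.2, 77.4]
ft_force: [0.3, 0.3, -3.2]
finger_gap: 8.1
```

Emit:
play_rows([
  [[0, 0, 0], [0.006, 0, -0.044], 1],
  [[0, 0, 0], [0.006, 0, -0.044], 1],
  [[0.05, -0.013, 0], [0, 0, 0], 1],
  [[0.05, -0.013, 0], [0, 0, 0], 1],
  [[0.05, -0.013, 0], [0, 0, 0], 1],
  [[0.05, -0.013, 0], [0, 0, 0], 1],
  [[0.05, -0.013, 0], [0, 0, 0], 1],
  [[0.04, -0.013, 0], [0, 0, 0], 1],
])

```text
time: 8.7
tool_pos: [441.6, -5.6, 51.8]
tcp_rot: [-179.3, 0.0, 82.2]
ft_force: [0.4, -0.3, -3.8]
finger_gap: 8.3
```

Emit:
play_rows([
  [[0, 0, 0], [0, 0, 0], 1],
  [[0, 0, 0], [0, 0, 0], 1],
])

```text
time: 8.95
tool_pos: [439.6, -3.1, 50.0]
tcp_rot: [-179.1, 0.0, 82.5]
ft_force: [0.4, -0.1, -3.3]
finger_gap: 8.1
```

```bash
python3 - <<'E'
from h import *
s=r.sense();print(s["tool_pos"],s["tcp_rot"])
a=eyes.snapshot("wrist")[:,:,::-1];b=eyes.snapshot("side")[:,:,::-1];c=eyes.snapshot("scene")[:,:,::-1]
np.save("w3.npy",np.r_[s["tool_pos"],s["tcp_rot"]])
g=lambda im,x,y,w,W:cv2.resize(im[y:y+w,x:x+w],(W,W),interpolation=cv2.INTER_CUBIC)
cv2.imwrite("pics/m5.png",np.vstack([np.hstack([g(b,220,270,100,400),g(c,270,120,140,400)]),np.hstack([cv2.resize(a[:140],(800,200))])]))
E
```

```text
[439.58859947  -3.05114075  49.96846248] [-1.79122354e+02  3.68715052e-02  8.24965689e+01]
```

View pics/m5.png

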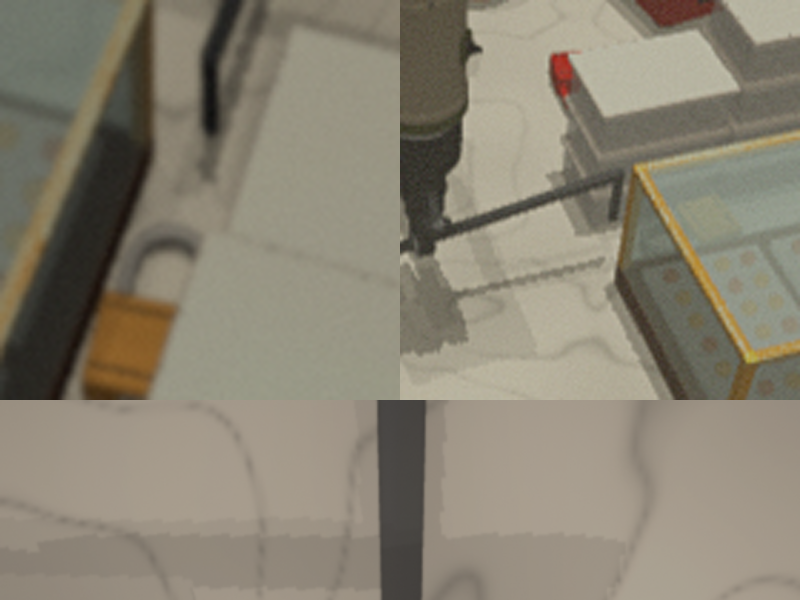

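The side crop shows the hook tip at (273,303) in full pixels and the shackle opening at about (261,338). In the scene view the tip is at (345,196), just at the gap's mouth.

```bash
python3 - <<'E'
from h import *
S,D=cam("scene"),cam("side");p=np.load("w3.npy")
T=tri([S,D],[(344.9,196.3),(273,302)]);B=tri([S,D],[(346,181.3),(272.2,285)]);print(T,B,pj(S,T),pj(D,T))
R=Ro.from_euler('xyz',p[3:],degrees=True).as_matrix();print("tip in tool",R.T@(T-p[:3]))
for z in(40,46,50,55,60):print(z,bp(D,(273,302),z),bp(S,(344.9,196.3),z))
q=np.array([479.5,262,z]);print("delta tool",R.T@(q-T))
E
```

```text
[466.62040098 197.73084339  57.93055445] [468.3320271  194.87574212 120.34771929] [344.26183274 195.88504848] [272.13575761 302.52587295]
tip in tool [202.58749393   0.45707861  -8.10041607]
40 [466.20083072 184.66822821  40.        ] [454.70814152 208.97814119  40.        ]
46 [465.77343083 188.48452624  46.        ] [459.45313046 205.49984345  46.        ]
50 [465.48849757 191.02872493  50.        ] [462.61645641 203.18097829  50.        ]
55 [465.132331   194.20897328  55.        ] [466.57061386 200.28239684  55.        ]
60 [464.77616443 197.38922164  60.        ] [470.5247713  197.38381539  60.        ]
delta tool [65.399367    4.34383128 -2.17832333]
```

Emit:
play_rows([
  [[0.022, 0.002, 0], [-0.008, 0, 0], 1],
  [[0.022, 0.001, 0], [-0.007, 0, 0], 1],
  [[0.02, 0.001, 0], [0, 0, 0], 1],
  [[0, 0, 0], [0, 0, 0], 1],
  [[0, 0, 0], [0, 0, 0], 1],
])

```text
time: 9.72
tool_pos: [454.3, 55.4, 50.0]
tcp_rot: [180.0, 0.1, 81.9]
ft_force: [0.0, -0.3, -4.0]
finger_gap: 8.1
```

```bash
python3 - <<'E'
from h import *
s=r.sense();print(s["tool_pos"],s["tcp_rot"])
R=Ro.from_euler('xyz',s["tcp_rot"],degrees=True).as_matrix()
T=s["tool_pos"]+R@[202.6,0.5,-7];print("foot",T,"delta",R.T@(np.array([479.5,262,T[2]])-T))
D=cam("side");b=eyes.snapshot("side")[:,:,::-1].copy();q=pj(D,T);print(q,pj(D,[T[0],T[1],5]))
o=cv2.resize(b[290:370,220:300],(600,600),interpolation=cv2.INTER_CUBIC)
for X in ([T[0],T[1],15],[479.5,262,15]):
    u=(pj(D,X)-[220,290])*7.5;cv2.circle(o,tuple(int(v) for v in u),5,(255,0,255) if X[0]==T[0] else (0,255,0),1)
cv2.imwrite("pics/m6.png",o)
E
```

```text
[454.27887851  55.43834216  49.96779015] [1.79969320e+02 9.34441712e-02 8.18916380e+01]
foot [483.34760419 255.95400859  56.63762566] delta [ 5.4428548  -4.6618958  -0.01137309]
[260.24064737 325.12819401] [260.20478534 337.06394989]
```

View pics/m6.png

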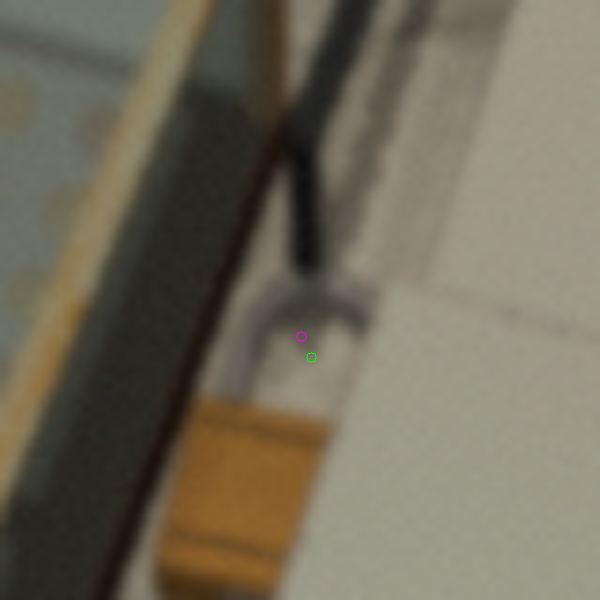

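In the side crop the tip is directly above the loop end, with the green target in the middle of the opening. I'll shift about 6 mm in and 4 mm sideways, then lower.

Emit:
play_rows([
  [[0.006, -0.004, 0], [0, 0, 0], 1],
  [[0, 0, 0], [0, 0, 0], 1],
  [[0, 0, 0.015], [0, 0, 0], 1],
  [[0, 0, 0.01], [0, 0, 0], 1],
  [[0, 0, 0], [0, 0, 0], 1],
])

```text
time: 10.4
tool_pos: [450.2, 60.9, 22.5]
tcp_rot: [-180.0, 0.1, 81.8]
ft_force: [-0.9, 0.1, -4.4]
finger_gap: 8.1
```

Emit:
play_rows([
  [[0, 0, 0.008], [0, 0, 0], 1],
  [[0, 0, 0.008], [0, 0, 0], 1],
  [[0, 0, 0.005], [0, 0, 0], 1],
  [[0, 0, 0], [0, 0, 0], 1],
  [[0, 0, 0], [0, 0, 0], 1],
])

```text
time: 11.02
tool_pos: [450.3, 60.8, -0.0]
tcp_rot: [-180.0, 0.1, 81.8]
ft_force: [-0.0, 0.2, -3.4]
finger_gap: 8.4
```

Emit:
play_rows([
  [[-0.01, 0, 0], [0, 0, 0], 1],
  [[-0.015, 0, 0], [0, 0, 0], 1],
  [[-0.015, 0, 0], [0, 0, 0], 1],
  [[-0.015, 0, 0], [0, 0, 0], 1],
  [[-0.015, 0, 0], [0, 0, 0], 1],
  [[-0.015, 0, 0], [0, 0, 0], 1],
  [[-0.01, 0, 0], [0, 0, 0], 1],
  [[0, 0, 0], [0, 0, 0], 1],
])

```text
time: 12.02
tool_pos: [436.0, -40.7, 0.9]
tcp_rot: [180.0, 0.1, 81.7]
ft_force: [0.3, -0.7, -3.1]
finger_gap: 8.4
```

Emit:
play_rows([
  [[-0.01, 0, 0.001], [0, 0, 0], 1],
  [[-0.015, 0, 0], [0, 0, 0], 1],
  [[-0.015, 0, 0], [0, 0, 0], 1],
  [[-0.015, 0, 0], [0, 0, 0], 1],
  [[-0.015, 0, 0], [0, 0, 0], 1],
  [[-0.015, 0, 0], [0, 0, 0], 1],
])

```text
time: 12.78
tool_pos: [423.0, -129.0, -0.2]
tcp_rot: [180.0, 0.0, 81.8]
ft_force: [0.2, 2.7, -3.8]
finger_gap: 8.3
```

```bash
cat > lk.py <<'E'
from h import *
def brass(n):
    im=eyes.snapshot(n);h=cv2.cvtColor(im,cv2.COLOR_RGB2HSV);m=cv2.inRange(h,(12,120,90),(28,255,255))
    k,l,st,c=cv2.connectedComponentsWithStats(m);return im,[(st[i].tolist(),c[i].round(1)) for i in range(1,k) if st[i,4]>40]
E
python3 - <<'E'
from lk import *
s=r.sense();print(s["tool_pos"],s["ft_force"])
for n in("side","scene","wrist"):
    im,L=brass(n);cv2.imwrite(f"pics/p_{n}.png",im[:,:,::-1]);C=cam(n,s)
    for a,c in L:print(n,a,c,bp(C,c,25).round())
E
```

```text
[ 4.22965834e+02 -1.29008705e+02 -1.66795530e-01] [ 0.19551771  2.74130965 -3.84815208]
side [211, 133, 19, 12, 178] [220.  138.6] [ 751. -454.   25.]
side [266, 277, 24, 22, 368] [277.3 287.4] [463. 133.  25.]
side [86, 372, 23, 9, 71] [ 98.1 376.4] [786. 403.  25.]
side [155, 396, 25, 12, 72] [167.5 401.1] [634. 426.  25.]
scene [58, 0, 62, 47, 1172] [89.2 15.4] [-1360.  -367.    25.]
scene [126, 0, 20, 10, 88] [135.    4.7] [-1401.  -108.    25.]
scene [467, 0, 16, 4, 53] [475.2   1.3] [-576. 1650.   25.]
scene [49, 10, 11, 16, 62] [54.2 17.5] [-1418.  -547.    25.]
scene [265, 38, 63, 66, 1372] [305.6  63.5] [-353.  475.   25.]
scene [269, 93, 25, 10, 90] [279.4  97.5] [-149.  257.   25.]
scene [286, 105, 24, 15, 141] [297.9 112.8] [-20. 278.  25.]
scene [431, 120, 91, 55, 2653] [474.  146.1] [420. 743.  25.]
scene [348, 178, 6, 30, 42] [350.  191.2] [430. 243.  25.]
scene [354, 178, 125, 107, 663] [398.3 236.2] [640. 275.  25.]
scene [312, 201, 22, 21, 303] [322.7 210.9] [468. 128.  25.]
scene [479, 218, 25, 40, 79] [491.7 237.1] [750. 508.  25.]
scene [177, 231, 9, 23, 150] [181.1 241.6] [ 404. -286.   25.]
scene [118, 310, 50, 46, 811] [139.4 332.9] [ 628. -442.   25.]
scene [178, 313, 34, 37, 915] [193.8 330.4] [ 674. -323.   25.]
```

Both cameras put the brass body at about (465,130), roughly 64 mm outside the mouth line. Next I unhook, lift, and take the hook back to open counter.

Emit:
play_rows([
  [[0.006, 0, 0], [0, 0, 0], 1],
  [[0, 0, 0], [0, 0, 0], 1],
  [[0, 0, -0.02], [0, 0, 0], 1],
  [[0, 0, -0.02], [0, 0, 0], 1],
  [[0, 0, -0.02], [0, 0, 0], 1],
  [[0, 0, 0], [0, 0, 0], 1],
])

```text
time: 13.68
tool_pos: [423.7, -120.2, 60.8]
tcp_rot: [-180.0, 0.1, 81.9]
ft_force: [0.4, -0.4, -3.4]
finger_gap: 8.4
```

Emit:
play_rows([
  [[-0.03, 0.01, 0], [0, 0, 0], 1],
  [[-0.045, 0.015, 0], [0, 0, 0], 1],
  [[-0.045, 0.015, 0], [0, 0, 0], 1],
  [[-0.04, 0.01, 0], [0, 0, 0], 1],
  [[-0.015, 0.005, 0], [0, 0, 0], 1],
  [[0, 0, 0], [0, 0, 0], 1],
])

```text
time: 14.42
tool_pos: [453.1, -302.0, 53.8]
tcp_rot: [-179.6, -0.1, 82.2]
ft_force: [-0.2, 0.1, -3.5]
finger_gap: 8.0
```

Emit:
play_rows([
  [[0, 0, 0.02], [-0.007, 0, 0], 1],
  [[0, 0, 0.02], [0, 0, 0], 1],
  [[0, 0, 0.01], [0, 0, 0], 1],
  [[0, 0, 0], [0, 0, 0], 1],
  [[0, 0, 0.003], [0, 0, 0], 1],
  [[0, 0, 0.002], [0, 0, 0], 1],
  [[0, 0, 0], [0, 0, 0], 1],
])

```text
time: 15.3
tool_pos: [453.6, -296.1, -2.8]
tcp_rot: [180.0, -0.2, 82.5]
ft_force: [0.7, 0.5, -3.1]
finger_gap: 8.0
```

Emit:
play_rows([
  [[0, 0, 0.002], [0, 0, 0], 1],
  [[0, 0, 0.0015], [0, 0, 0], 1],
  [[0, 0, 0], [0, 0, 0], 1],
])

```text
time: 15.68
tool_pos: [454.2, -296.8, -5.4]
tcp_rot: [179.9, -0.2, 82.5]
ft_force: [-0.0, 0.0, -3.0]
finger_gap: 8.1
```

Emit:
play_rows([
  [[0, 0, 0.0015], [0, 0, 0], 1],
  [[0, 0, 0.001], [0, 0, 0], 1],
  [[0, 0, 0], [0, 0, 0], 1],
])

```text
time: 16.05
tool_pos: [454.8, -297.2, -5.4]
tcp_rot: [179.9, -0.2, 82.5]
ft_force: [0.5, -0.4, -2.4]
finger_gap: 8.0
```

Emit:
play_rows([
  [[0, 0, 0], [0, 0, 0], 0],
  [[0, 0, 0], [0, 0, 0], 0],
  [[0, 0, 0], [0, 0, 0], 0],
  [[0, 0, 0], [0, 0, 0], 0],
  [[0, 0, -0.03], [0, 0, 0], 0],
  [[0, 0, -0.05], [0, 0, 0], 0],
  [[0, 0, -0.05], [0, 0, 0], 0],
  [[0, 0, 0], [0, 0, 0], 0],
])

```text
time: 17.05
tool_pos: [454.3, -297.6, 127.9]
tcp_rot: [179.9, -0.2, 82.5]
ft_force: [0.4, -0.8, -0.1]
finger_gap: 85.7
```

Emit:
play_rows([
  [[0.05, -0.005, -0.01], [0, 0, 0], 0],
  [[0.05, -0.005, -0.01], [0, 0, 0], 0],
  [[0.05, -0.005, -0.01], [0, 0, 0], 0],
  [[0.05, -0.005, -0.01], [0, 0, 0], 0],
  [[0.05, -0.005, -0.01], [0, 0, 0], 0],
  [[0.05, -0.005, -0.01], [0, 0, 0], 0],
  [[0.05, -0.005, 0], [0, 0, 0], 0],
  [[0, 0, 0], [0, 0, 0], 0],
])

```text
time: 18.05
tool_pos: [463.0, 64.5, 183.7]
tcp_rot: [-179.8, -0.3, 82.3]
ft_force: [-0.7, -0.3, 0.0]
finger_gap: 85.4
```

```bash
python3 - <<'E'
from lk import *
s=r.sense();print(s["tool_pos"],s["tcp_rot"]);C=cam("wrist",s);np.save("w4.npy",np.r_[s["tool_pos"],s["tcp_rot"]])
im,L=brass("wrist");cv2.imwrite("pics/w4.png",im[:,:,::-1])
for a,c in L:print(a,c,bp(C,c,30).round())
h=cv2.cvtColor(im,cv2.COLOR_RGB2HSV);m=cv2.inRange(h,(12,120,90),(28,255,255))
k,l,st,c=cv2.connectedComponentsWithStats(m);i=max((i for i in range(1,k) if st[i,0]<400 and st[i,0]>150),key=lambda i:st[i,4])
y,x=np.where(l==i);P=np.array([bp(C,(a,b),30)[:2] for a,b in zip(x,y)],np.float32);print(cv2.minAreaRect(P))
S=cam("scene");D=cam("side")
cv2.imwrite("pics/w4c.png",np.hstack([cv2.resize(im[:,:,::-1],(400,300)),cv2.resize(eyes.snapshot("scene")[130:355,80:380,::-1],(400,300))]))
E
```

```text
[462.99297683  64.50576582 183.67734429] [-179.75642383   -0.28747063   82.29837261]
[382, 0, 128, 10, 545] [448.   5.] [630. 212.  30.]
[320, 14, 89, 6, 245] [353.1  16.9] [547. 215.  30.]
[238, 99, 58, 53, 2793] [267.5 124.9] [458. 133.  30.]
((457.4060363769531, 132.87864685058594), (49.33316421508789, 54.95420455932617), 83.06792449951172)
```

View pics/w4c.png

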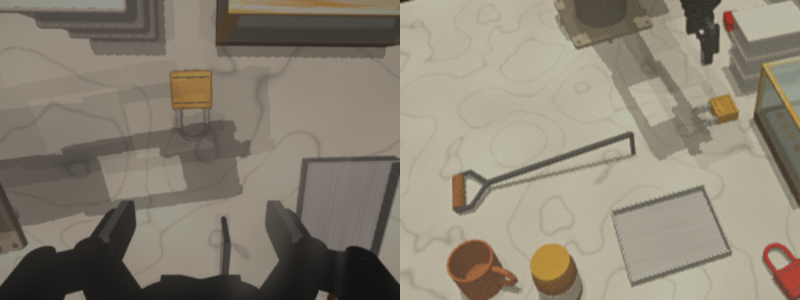

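The wrist view shows the lock alone on open counter at about (267,125), and its axes match the tool's. The scene view shows the hook standing free on the counter. Its measured size also confirms the z bias.

Emit:
play_rows([
  [[0.022, -0.005, 0.02], [0, 0, 0], 0],
  [[0.022, -0.005, 0.03], [0, 0, 0], 0],
  [[0.021, -0.004, 0.03], [0, 0, 0], 0],
  [[0, 0, 0.03], [0, 0, 0], 0],
  [[0, 0, 0.02], [0, 0, 0], 0],
  [[0, 0, 0], [0, 0, 0], 0],
  [[0, 0, 0], [0, 0, 0], 0],
])

```text
time: 19.02
tool_pos: [458.5, 119.8, 48.1]
tcp_rot: [-179.7, 0.0, 81.4]
ft_force: [1.1, -0.3, 0.6]
finger_gap: 85.7
```

Emit:
play_rows([
  [[0.011, -0.003, 0], [0, 0, -0.02], 0],
  [[0, 0, 0], [0, 0, 0], 0],
  [[0, 0, 0.02], [0, 0, 0], 0],
  [[0, 0, 0.02], [0, 0, 0], 0],
  [[0, 0, 0.01], [0, 0, 0], 0],
  [[0, 0, 0], [0, 0, 0], 0],
])

```text
time: 19.77
tool_pos: [461.6, 132.8, 2.2]
tcp_rot: [179.8, -0.1, 82.7]
ft_force: [0.3, -0.6, -0.1]
finger_gap: 85.3
```

Emit:
play_rows([
  [[0, 0, 0.007], [0, 0, 0], 0],
  [[0, 0, 0.003], [0, 0, 0], 0],
  [[0, 0, 0], [0, 0, 0], 0],
])

```text
time: 20.15
tool_pos: [463.0, 133.1, -6.8]
tcp_rot: [179.7, -0.2, 82.7]
ft_force: [-0.8, 0.7, 0.5]
finger_gap: 85.3
```

Emit:
play_rows([
  [[-0.002, -0.005, 0.005], [0, 0, 0], 0],
  [[0, 0, 0.004], [0, 0, 0], 0],
  [[0, 0, 0], [0, 0, 0], 0],
  [[0, 0, 0], [0, 0, 0], 1],
  [[0, 0, 0], [0, 0, 0], 1],
  [[0, 0, 0], [0, 0, 0], 1],
  [[0, 0, 0], [0, 0, 0], 1],
  [[0, 0, 0], [0, 0, 0], 1],
], force=80)

```text
time: 21.15
tool_pos: [458.2, 131.8, -15.3]
tcp_rot: [179.6, -0.2, 82.7]
ft_force: [-0.5, 0.5, -0.2]
finger_gap: 55.4
```

Emit:
play_rows([
  [[0, 0, -0.015], [0, 0, 0], 1],
  [[0, 0, -0.025], [0, 0, 0], 1],
  [[0, 0, -0.03], [0, 0, 0], 1],
  [[0, 0, 0], [0, 0, 0], 1],
])

```text
time: 21.65
tool_pos: [455.6, 131.2, 56.7]
tcp_rot: [179.8, -0.1, 82.7]
ft_force: [0.0, -0.9, -4.5]
finger_gap: 55.4
```

Emit:
play_rows([
  [[-0.012, 0.018, -0.01], [0, 0, 0], 1],
  [[-0.024, 0.036, 0], [0, 0, 0], 1],
  [[-0.024, 0.036, 0], [0, 0, 0], 1],
  [[-0.024, 0.036, 0], [0, 0, 0], 1],
  [[-0.024, 0.036, 0], [0, 0, 0], 1],
  [[-0.024, 0.036, 0], [0, 0, 0], 1],
  [[-0.022, 0.033, 0], [0, 0, 0], 1],
  [[-0.012, 0.018, 0], [0, 0, 0], 1],
])

```text
time: 22.65
tool_pos: [679.4, -69.3, 51.8]
tcp_rot: [-179.2, -0.1, 82.8]
ft_force: [0.1, 0.5, -5.2]
finger_gap: 55.8
```

Emit:
play_rows([
  [[0, 0, 0], [0, 0, 0], 1],
  [[0, 0, 0], [0, 0, 0], 1],
])

```text
time: 22.9
tool_pos: [677.7, -70.1, 47.7]
tcp_rot: [-178.9, -0.2, 82.7]
ft_force: [-0.1, 0.4, -4.5]
finger_gap: 55.3
```

```bash
python3 - <<'E'
from lk import *
S,D=cam("scene"),cam("side")
c=[tri([S,D],[a,b]) for a,b in [((240,287),(247,192)),((304,270),(224,240)),((327,320),(177,231)),((255,341),(200,187))]]
print(np.round(c),np.mean(c,0))
s=r.sense();print(s["tool_pos"],s["tcp_rot"])
o=[]
for n,C in(("side",D),("scene",S)):
    im,L=brass(n)
    for a,q in L:
        P=bp(C,q,90)
        if abs(P[0]-690)<80 and abs(P[1]+74)<80:print(n,a,q,P)
    o.append(im[:,:,::-1])
cv2.imwrite("pics/t1.png",np.hstack(o))
E
```

```text
[[ 605. -187.   25.]
 [ 626.   -8.   10.]
 [ 769.  -20.    2.]
 [ 752. -200.   14.]] [ 688.14254122 -103.75150332   13.01681118]
[677.65585213 -70.08191471  47.66239774] [-1.78935906e+02 -1.53589717e-01  8.27438284e+01]
scene [280, 271, 13, 26, 156] [285.8 283. ] [682.9133613  -89.37265272  90.        ]
```

Emit:
play_rows([
  [[-0.003, 0.008, 0], [-0.01, 0, 0], 1],
  [[-0.003, 0.007, 0], [-0.01, 0, 0], 1],
  [[0, 0, 0.015], [0, 0, 0], 1],
  [[0, 0, 0.015], [0, 0, 0], 1],
  [[0, 0, 0.01], [0, 0, 0], 1],
  [[0, 0, 0], [0, 0, 0], 1],
])

```text
time: 23.75
tool_pos: [691.4, -76.4, 4.1]
tcp_rot: [179.9, -0.2, 82.9]
ft_force: [0.1, -0.3, -4.3]
finger_gap: 55.8
```

Emit:
play_rows([
  [[0, 0, 0.008], [0, 0, 0], 1],
  [[0, 0, 0.004], [0, 0, 0], 1],
  [[0, 0, 0.002], [0, 0, 0], 1],
  [[0, 0, 0], [0, 0, 0], 1],
])

```text
time: 24.25
tool_pos: [691.9, -76.4, -10.2]
tcp_rot: [179.9, -0.2, 82.9]
ft_force: [0.3, -0.2, -5.2]
finger_gap: 55.4
```

Emit:
play_rows([
  [[0, 0, 0.0015], [0, 0, 0], 1],
  [[0, 0, 0.001], [0, 0, 0], 1],
  [[0, 0, 0], [0, 0, 0], 1],
])

```text
time: 24.62
tool_pos: [692.6, -76.5, -12.0]
tcp_rot: [179.8, -0.2, 82.9]
ft_force: [-1.2, 0.2, -5.0]
finger_gap: 55.4
```

Emit:
play_rows([
  [[0, 0, 0.0015], [0, 0, 0], 1],
  [[0, 0, 0.001], [0, 0, 0], 1],
  [[0, 0, 0], [0, 0, 0], 1],
])

```text
time: 25.0
tool_pos: [693.4, -76.7, -12.1]
tcp_rot: [179.7, -0.1, 82.9]
ft_force: [1.2, -0.7, -5.9]
finger_gap: 55.6
```

Emit:
play_rows([
  [[0, 0, 0.0015], [0, 0, 0], 1],
  [[0, 0, 0.0015], [0, 0, 0], 1],
  [[0, 0, 0], [0, 0, 0], 1],
  [[0, 0, 0], [0, 0, 0], 1],
])

```text
time: 25.5
tool_pos: [694.1, -76.8, -12.2]
tcp_rot: [179.6, -0.1, 82.9]
ft_force: [-2.7, 0.6, -0.3]
finger_gap: 55.4
```

Contact: the lock's weight is now carried by the tray. I release gently with a partial opening, then retreat.

Emit:
play_rows([
  [[0, 0, 0], [0, 0, 0], 0.15],
  [[0, 0, 0], [0, 0, 0], 0.15],
  [[0, 0, 0], [0, 0, 0], 0.15],
  [[0, 0, -0.01], [0, 0, 0], 0.15],
  [[0, 0, -0.03], [0, 0, 0], 0.15],
  [[0, 0, -0.05], [0, 0, 0], 0.15],
  [[0, 0, -0.06], [0, 0, 0], 0.15],
  [[0, 0, 0], [0, 0, 0], 0.15],
])

```text
time: 26.5
tool_pos: [694.3, -77.3, 145.9]
tcp_rot: [179.4, -0.1, 82.9]
ft_force: [0.5, -0.2, 0.3]
finger_gap: 72.3
```

Emit:
play_rows([
  [[0.04, -0.04, -0.02], [0, 0, 0], 0],
  [[0.04, -0.04, -0.02], [0, 0, 0], 0],
  [[0.04, -0.04, 0], [0, 0, 0], 0],
  [[0, 0, 0], [0, 0, 0], 0],
  [[0, 0, 0], [0, 0, 0], 0],
])

```text
time: 27.12
tool_pos: [586.4, 59.7, 184.9]
tcp_rot: [179.4, -0.2, 82.8]
ft_force: [0.4, 0.3, 0.6]
finger_gap: 85.2
```

```bash
python3 - <<'E'
from lk import *
s=r.sense();print(s["time"],s["tool_pos"],s["finger_gap"],s["ft_force"])
a=eyes.snapshot("scene")[:,:,::-1];b=eyes.snapshot("side")[:,:,::-1]
cv2.imwrite("pics/fin.png",np.hstack([cv2.resize(a[210:360,110:350],(480,300),interpolation=cv2.INTER_CUBIC),cv2.resize(b[110:260,160:320],(320,300),interpolation=cv2.INTER_CUBIC)]))
E
```

```text
27.125 [586.39543493  59.72648639 184.88320359] 85.2084593822556 [0.37179726 0.26690143 0.58433901]
```

View pics/fin.png

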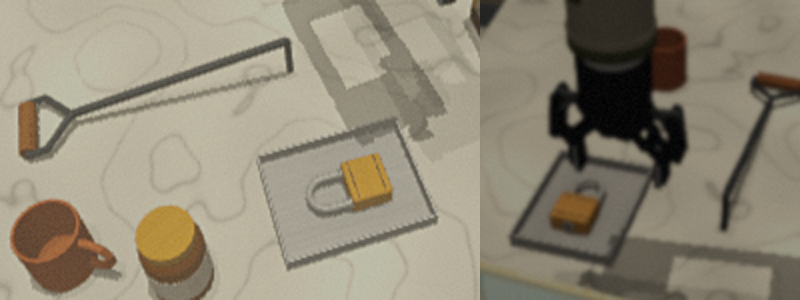

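The padlock lies flat inside the tray, at about (350,190) in the left crop. The hook stands alone on the counter, and the jar and mug are where they were.

```bash
python3 -c "
from bench import r
print(r.hand_in())"
```

```text
the job is handed in; nothing more can be done
None
```

The padlock is in the steel tray and the hook is on the open counter. I handed the job in at about 27 s; the robot gave no verdict.

- **What I did:** I gripped the hook at its middle and lowered its bent end into the shackle. I then drew the padlock until its centre was about 64 mm outside the mouth. The hook went down on the open counter about 300 mm in front of the gap. I gripped the padlock by its body and lowered it onto the tray floor before letting go.
- **Last checks:** The final pictures from both cameras show the padlock flat inside the tray walls. The hook stands on its crossbar and tip, clear of everything, and the jar and mug look unmoved. I did not check the tub on top of the stack at the end, but the arm stayed well away from it.
- **Failed or disagreed:**
  - **First grasp missed:** The first attempt at the hook closed on air, because the fingertips really sit about 26 mm higher than `tool_pos` says. I corrected every later height for that.
  - **Finger opening:** It read 2–3 mm small on known widths (8 mm on the 10 mm bar, 55 mm on the 58 mm body).
  - **Lock position:** The cameras differed by up to about 10 mm before the second grasp. I used the wrist camera's value, and the grasp held.

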